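# Ready the capper lever over its pivot

### The job

Lift the sheet-metal cover off the pivot pin of the bottle capper's stand and hang it astride the bar of the rail, and let go of it. Then pick up the capper lever by its balance point and hold it still and level over the stand, hub bore above the pin and foot at the handle end above the fork, about 3 to 4 cm clear above the pin. Finish while holding it there, do not put it down, and leave the bottle, the label roll and the tub of caps alone.

Things in the scene. Friction and masses are not known exactly. Their poses are not given: they have to be found in the camera images.
- cover: Loose sheet-steel cover, 0.2 kg: two upright walls under a gabled roof, open below and at both ends. 76 mm long (its x), 62 mm wide (y; 56 inside), walls 62 mm high, roof sloping at 45 degrees to a ridge 93 mm up, black upright grip on it, top 134 mm up. Origin: centre of its open underside, z up. At first it stands on the stand's plate (12 mm up) around the pin, its x nearly along the stand's.
- cover_grip (a point): A point in the black grip of the cover, at its middle in plan, 115 mm above the underside of the cover's walls, a good height to grasp. The grip is 50 mm long (cover's x), 12 mm thick (cover's y) and stands free for about 40 mm above the ridge. Frame of the cover.
- cover_ridge (a point): The inside of the cover's roof ridge, 89 mm above the underside of its walls, under the middle of the grip. When the cover hangs astride the bar, the roof slopes rest on the bar and this point is about 11 mm above the bar's axis. Frame of the cover.
- rail: Fixed steel rail: a level round bar 16 mm in diameter along the rail's own x, 260 mm between the axes of its two end posts (16 mm thick, feet 40 x 100 x 8 mm). Origin on the bench under the middle of the bar, z up. The cover hangs with its length along the bar, between the posts.
- rail_mid (a point): Middle of the rail's bar, on its axis, 140 mm above the bench; x along the bar.
- stand: Fixed cast stand: base plate 300 x 90 x 12 mm from 50 mm ahead (+x) to 250 mm behind (-x) of the pivot pin, a 32 mm post (top 54 mm above the bench) carrying the upright 16 mm steel pivot pin, and towards -x a forked rest: two tines, top 78 mm up, gap 34 mm, 225 mm from the pin. Origin on the bench under the pin, x pointing from fork to pin, z up.
- pin_tip (a point): Top centre of the pivot pin, 82 mm above the bench. Frame of the stand.
- lever: Loose lever, 0.65 kg (may vary by a third): heavy cast hub (58 mm diameter, 42 high, upright bore 21 mm) at its +x end, a steel bar 16 mm wide and 16 high, its middle 32 mm above the underside, then a round black handle (24 mm thick, 75 long), below it a stub foot 225 mm from the hub axis. It stands level on hub and foot. Origin: underside, below the balance point; x from handle to hub, z up.
- lever_balance (a point): Balance point (centre of mass along the length) of the lever, in the middle of the steel bar, 32 mm above the underside; 50 mm from the hub's axis and 175 mm from the foot's. The bar here is 16 mm wide across the lever's y, free on both sides and 24 mm clear of the bench. Take the lever within about 2 cm of it.
- lever_bore (a point): Centre of the hub's bore at the hub's underside. Frame of the lever.
- bottle: Bystander: full wine bottle, 72 mm diameter, 262 mm high, standing. Origin at the centre of its underside.
- label_roll: Bystander: roll of paper labels lying flat, 100 mm diameter, 55 mm high, 40 mm hole. Origin at the centre of its underside.
- cap_tub: Bystander: white open tub of crown caps, 100 x 130 x 55 mm. Origin at the centre of its underside.
There are look-alikes about, which are no part of the job. What is shaped like the cover but pink or turquoise is not meant.

How it is judged:
On the way, in this order (a step that is already met when the one before it is completed fails the run):
1. the cover hangs astride the bar of the rail, let go (contact force between cover and rail above 0.5 N and contact force between cover and the fingers below 0.1 N and x of cover_ridge in the frame of rail_mid between -0.085 and 0.085 m and y of cover_ridge in the frame of rail_mid between -0.015 and 0.015 m and z of cover_ridge in the frame of rail_mid between 0 and 0.03 m and angle between cover's own z axis and vertical below 0.25 rad and linear speed of cover below 0.03 m/s), for 0.2 s.
2. the lever is lifted off the bench, about level, in the gripper (height (world z) of lever_balance above 0.06 m and height (world z) of lever_bore above 0.02 m and angle between lever's own z axis and vertical below 0.15 rad and contact force between lever and the fingers above 2 N), for 0.2 s.
At the end, for the whole second after the job is handed in: Lever held still by the gripper, within 30 mm of its balance point, level to 5 deg; bore within 20 mm sideways of the pin and 10-65 mm above it, handle on the fork's side, lined up with the stand to 8 deg, touching nothing else; cover at rest astride the bar, centred to 15 mm, upright to 14 deg (all of step 1 and angle between lever's own z axis and vertical below 0.087 rad and horizontal distance between lever_bore and pin_tip below 0.02 m and angle between the x axis of lever and the x axis of stand, either way round below 0.14 rad and x of lever_balance in the frame of pin_tip below -0.02 m and z of lever_bore in the frame of pin_tip between 0.01 and 0.065 m and x of the grasp point in the frame of lever_balance between -0.03 and 0.03 m and contact force between lever and the fingers above 2 N and contact force between lever and stand below 0.1 N and contact force between lever and rail below 0.1 N and contact force between lever and cover below 0.1 N and linear speed of lever below 0.03 m/s and angular speed of lever below 0.15 rad/s); the arm keeps its last pose, push and grip.
It fails at once if the bottle is pushed away or tipped (distance of bottle from where it was at the start of the episode above 0.03 m or angle between bottle's own z axis and vertical above 0.3 rad).
It fails at once if the label roll is pushed away or tipped (distance of label_roll from where it was at the start of the episode above 0.03 m or angle between label_roll's own z axis and vertical above 0.3 rad).
It fails at once if the tub of caps is pushed away or tipped (distance of cap_tub from where it was at the start of the episode above 0.03 m or angle between cap_tub's own z axis and vertical above 0.3 rad).
It also fails if it takes over 64 s, if anything falls off the work surface, if the arm or the gripper's body presses on something with over 40 N, if the wrist force passes 120 N, or if a joint passes its speed limit or range.

### The arm

A 6-joint arm with a two-finger parallel gripper is mounted at the origin on the work surface. World frame = base frame: x ahead of the robot, y to its left, z up, the work surface at z = 0. Lengths are in m, angles in rad, forces in N, time in s.
With the tool pointing down it reaches from about 0.4 to 0.825 m from the base axis. Payload 7 kg.
Tool frame: the origin (TCP) lies on the centre line of the jaws, within the pads' length; the fingertips stand 17 mm ahead of it and the grasp point (between the pads) lies 2 mm behind it; z points along the fingers, y is the line along which they close (so a half turn about z gives the same grasp; the last joint's range is limited). The gripper opens to 88 mm and grips with 3 to 60 N. Pads are 19 mm wide; open, the fingers measure 130 mm over their backs; the gripper's body (78 mm by 193 mm) begins 47 mm behind the grasp point.
Start: joints at [-0.854, 0.359, 0.012, 0, -1.224, -0.288], TCP at [0.281, -0.614, 0.244] pointing down, gripper open.
Joint ranges: [-3.07, 3.07], [-1.43, 2.12], [-1.02, 1.25], [-3.03, 1.67], [-3.05, -0], [-3.03, 3.03]. Speed limits (rad/s): [2.39, 2.39, 3.01, 3.14, 3.14, 3.14].

### API

Orientations are given as a unit quaternion [x, y, z, w].
In Python, from plant import * gives the robot as it stands.
- The arm moves only by the tool carry_out, never from a script. Its argument "series" is a list that holds one entry, the list of rows, each a list of 7 numbers: the turn, a rotation vector about the tool's x, y, z in rad, then the shift along the tool's x, y, z in mm, then the gripper command: -1 is fully open, 1 is shut, values between are in proportion. In form: [[[ax, ay, az, x, y, z, fingers], ...]]. A call has exactly 10 rows; each row shifts and turns the commanded pose from where the row before left it, along the tool's axes as they then stand; what a row does not reach is not made up. A row lasts 1/8 s, in which the tool goes at most 62.5 mm and 10.7 degrees, less where a joint would pass 70% of its speed; a pose out of reach is approached as far as the arm can. A call is refused whole if a number of a shift passes 62.5 or a number of a turn 0.188, either way. A call with a gripper value outside its range is refused whole. The fingers move at their own pace and stop on an object; "force" is the grip in N (left out, the last holds). Time passes only in rows, so rows that do not move let the fingers close, or fill a call up. It gives the time, the measured TCP pose, the force, the opening and the grip force at its end, in the units of the state.
- state(): the state, without advancing time (a new reading comes with each control period).
- camera(name): name is "scene" or "top"; returns (picture, depth): 480x640x3 uint8, blue, green, red; 480x640 float32, m along the optical axis (not along the pixel's ray), 0 where there is no reading.
- camera_params(name): a dict with "fx", "fy", "cx", "cy" (pixels), "rvec" (rotation vector, rad) and "tvec" (3), from world to camera coordinates, as OpenCV has them. Camera axes: x right, y down, z forward; pixel columns grow to the right and rows downward; lengths in m; the calibration is good to about 2 mm. A picture is of the moment at which its call begins. camera_params takes no time and is no camera call.
- hand_in(): hands the job in; it is judged then, once.
The state is a dict: "time_s": time; "q": joint angles; "joint_vel": joint speeds; "tau": joint torques, N m; "eef_pos": TCP position; "ee_rot": TCP orientation; "wrist_force": force on the tool from outside, world axes, zero at the start; "moment": the same for the moment, N m; "finger_gap": finger opening in m; "finger_force": force on a finger pad.
Only numpy, scipy, OpenCV 4.12 (cv2) and the standard library are available. Lean on these libraries where they do the work, as an engineer would, in place of code of your own. Each camera call takes 0.05 s, during which the arm holds its last target. There are 200 camera calls.

## Working session

There is one attempt and no reset: what is moved stays moved. The work goes in short steps, Python scripts to look and compute and a tool call to move; the robot and the scene stay as the last step left them, time stands still between calls to the robot, and variables do not carry over. Pictures are saved under pics/ and viewed, at most 10 in all, crops included, and the job is handed in when it is done.

Besides the shell and the picture viewer there is one more tool, called as a command line: name --argument value ..., lists and objects as JSON in quotes. carry_out: Moves the arm, as the interface text tells. Its arguments: {"type":"object","properties":{"series":{"type":"array"},"force":{"type":"number"}},"required":["series"]}

```bash
mkdir -p pics; cat > h.py <<'E'
from plant import *
import numpy as np, cv2
from scipy.spatial.transform import Rotation as R
def cloud(n):
    img,d=camera(n); p=camera_params(n)
    v,u=np.mgrid[:480,:640]
    c=np.stack([(u-p['cx'])/p['fx']*d,(v-p['cy'])/p['fy']*d,d],-1)
    M=R.from_rotvec(np.ravel(p['rvec'])).as_matrix()
    w=(c-np.ravel(p['tvec']))@M
    w[d==0]=np.nan
    return img,w
E
python3 - <<'E'
from h import *
for n in('top','scene'):
    i,w=cloud(n); cv2.imwrite(f'pics/{n}0.png',i); np.savez(f'{n}0.npz',i=i,w=w)
    p=camera_params(n);M=R.from_rotvec(np.ravel(p['rvec'])).as_matrix();print(n,-M.T@np.ravel(p['tvec']),p['fx'],M[2])
print(state())
E
```

```text
top [0.45175242 0.00894548 1.16145442] 441.24045733030033 [ 0.15077099  0.01043561 -0.98851364]
scene [ 1.05259763 -0.24800465  0.82297517] 444.9695791088219 [-0.51940342  0.28801901 -0.8045279 ]
{'time_s': 0.1, 'q': array([-8.53903020e-01,  3.59322984e-01,  1.11425016e-02, -3.22401423e-04,
       -1.22414018e+00, -2.88109726e-01]), 'joint_vel': array([ 5.94985879e-04, -1.21783027e-03,  4.92551814e-04, -4.41871451e-04,
        7.61844587e-04,  5.71577412e-05]), 'tau': array([-3.45250646e-04, -5.84164166e+01,  2.93753833e+01,  7.01537892e+00,
        1.01858441e-02, -6.53002576e-05]), 'eef_pos': array([ 0.28044315, -0.61350778,  0.24270542]), 'ee_rot': array([-2.12699490e-01,  9.77117354e-01,  7.40946023e-04, -2.34240913e-04]), 'wrist_force': array([-0.33493974,  0.14491994, -0.58803797]), 'moment': array([-0.02287163, -0.06000876, -0.01331764]), 'finger_force': 0.0, 'finger_gap': 0.08807432788762655}
```

View pics/top0.png

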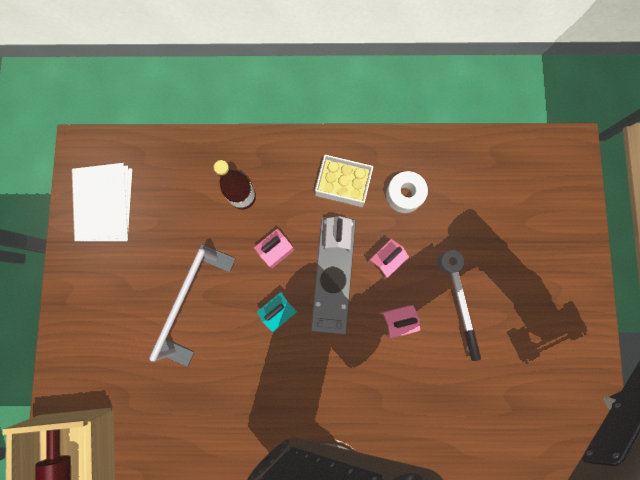

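View pics/scene0.png

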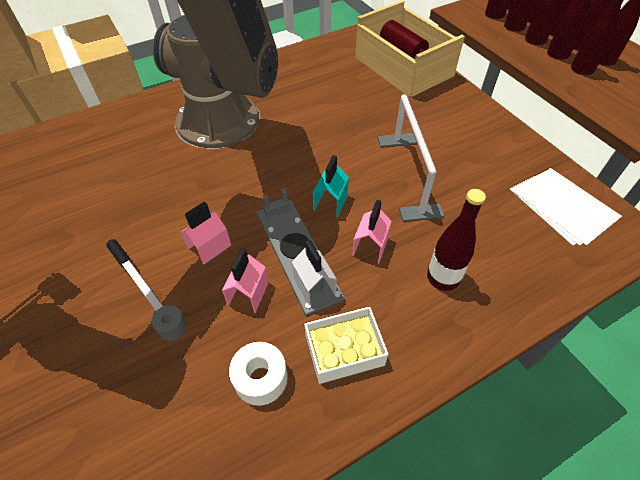

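The top view looks down with +x up and +y left. The steel cover sits at (338,232) on the stand, fork end at (329,325). The rail bar runs from (203,250) to (155,357). The lever's hub is at (452,261) and its handle end at (474,355). The look-alikes stand on both sides of the stand, and the bottle, tub and roll are behind it. The scene view shows the same layout.

```bash
python3 - <<'E'
from h import *
T=np.load('top0.npz');i=T['i'].astype(int);w=T['w'];S=np.load('scene0.npz');si=S['i'].astype(int);sw=S['w']
v,u=np.mgrid[:480,:640]
def box(u0,u1,v0,v1):return (u>=u0)&(u<=u1)&(v>=v0)&(v<=v1)
def fit(p,name):
    xy=p[:,:2];r=cv2.minAreaRect(xy.astype(np.float32)*1000)
    e=np.linalg.svd(xy-xy.mean(0),full_matrices=False)[2][0]; e=e*np.sign(e[0])
    print(name,len(p),'med',np.median(p,0).round(4),'rect c',np.round(r[0],1),'size',np.round(r[1],1),'ang',round(r[2],1),'pca deg',np.degrees(np.arctan2(e[1],e[0])).round(2))
z=w[...,2]; br=i.max(-1)
for n,I,W in(('top',i,w),('scene',si,sw)):
    Z=W[...,2];B=I.max(-1);X=W[...,0];Y=W[...,1]
    print(n)
    g=(Z>.02)&(abs(Y)<.5)&(X>.2)&(X<.95)
    # rail
    m=(Z>.138)&(Z<.155)&(Y>.2)&(Y<.6)&(X>.25)&(X<.75)&(B>110)&(I.max(-1)-I.min(-1)<40)
    fit(W[m],'rail')
    P=W[m];print('ends',P[P[:,0].argmin()].round(4),P[P[:,0].argmax()].round(4))
    # cover grip
    c=w[box(331,345,218,244)];c0=np.nanmedian(c,axis=0)
    m=(Z>.11)&(Z<.155)&(np.hypot(X-c0[0],Y-c0[1])<.07)&(B<70)
    fit(W[m],'grip'); print(np.percentile(W[m][:,2],[2,50,98]).round(4))
    m=(Z>.138)&(Z<.155)&(np.hypot(X-c0[0],Y-c0[1])<.07)&(B<70)
    fit(W[m],'griptop')
    m=(Z>.006)&(Z<.018)&(abs(Y-c0[1])<.12)&(X>.3)&(X<.75)&(I.max(-1)-I.min(-1)<25)
    fit(W[m],'plate')
    m=(Z>.065)&(Z<.09)&(abs(Y-c0[1])<.08)&(X>.3)&(X<.5);fit(W[m],'fork')
    m=(Z>.034)&(Z<.06)&(Y<-.18)&(Y>-.45)&(X>.55-.12)&(X<.68)&(B<110)&(I.max(-1)-I.min(-1)<25)
    fit(W[m],'hub')
    m=(Z>.03)&(Z<.055)&(Y<-.18)&(Y>-.45)&(B>140)&(I.max(-1)-I.min(-1)<40);fit(W[m],'bar')
    m=(Z>.015)&(Z<.055)&(Y<-.18)&(Y>-.45)&(X<.45)&(X>.25)&(B<60);fit(W[m],'handle')
for p in[(452,261),(472,350),(338,229),(203,250),(155,357),(240,190),(344,180),(407,191),(275,247),(276,312),(389,258),(402,322),(330,320)]:print(p,w[p[1],p[0]].round(3))
E
```

```text
top
rail 862 med [0.4513 0.3398 0.1469] rect c [455.3 339.4] size [ 16.9 272.1] ang 67.6 pca deg -22.49
ends [0.3288 0.3851 0.1409] [0.5804 0.2954 0.1435]
grip 33 med [ 0.6193 -0.0269  0.1444] rect c [626.2 -27.9] size [45.4  8.2] ang 3.2 pca deg 0.33
[0.1224 0.1444 0.149 ]
griptop 28 med [ 0.6239 -0.0266  0.1448] rect c [626.3 -28.6] size [45.3  6.9] ang 3.2 pca deg 0.01
plate 2761 med [ 0.5029 -0.015   0.0129] rect c [560.9 -22.2] size [125. 358.] ang 85.0 pca deg -3.72
fork 48 med [ 0.4076 -0.0092  0.0784] rect c [407.6  -9.3] size [52.1 12.5] ang 83.7 pca deg 83.75
hub 368 med [ 0.5622 -0.3218  0.0422] rect c [ 563.1 -322.1] size [56.5 57.2] ang 44.7 pca deg -0.79
bar 780 med [ 0.6997 -0.2516  0.0442] rect c [ 589.1 -269.5] size [431.7  90.7] ang 18.7 pca deg 23.31
handle 107 med [ 0.3522 -0.3568  0.0393] rect c [ 354.1 -362.2] size [70.7 18.2] ang 11.8 pca deg 13.41
scene
rail 575 med [0.4724 0.3307 0.1477] rect c [456.9 339.7] size [ 15.4 269.9] ang 67.6 pca deg -22.37
ends [0.3307 0.3859 0.1455] [0.5821 0.2916 0.1406]
grip 270 med [ 0.6346 -0.0342  0.1421] rect c [628.4 -30.6]
[... 400 characters left out ...]
422] rect c [ 543.9 -314.7] size [56.4 95.5] ang 73.2 pca deg 5.47
bar 1410 med [ 0.7269 -0.2356  0.0491] rect c [ 588.3 -267.5] size [432.9  90.6] ang 18.4 pca deg 22.31
handle 292 med [ 0.3578 -0.3625  0.0426] rect c [ 355.8 -362.5] size [75.5 22.6] ang 12.1 pca deg 11.9
(452, 261) [ 0.566 -0.333  0.003]
(472, 350) [ 0.342 -0.361  0.039]
(338, 229) [ 0.627 -0.029  0.145]
(203, 250) [0.578 0.285 0.148]
(155, 357) [0.336 0.384 0.144]
(240, 190) [0.72  0.203 0.149]
(344, 180) [ 0.775 -0.049  0.042]
(407, 191) [ 0.756 -0.221  0.002]
(275, 247) [0.593 0.124 0.085]
(276, 312) [0.436 0.114 0.135]
(389, 258) [ 0.56  -0.148  0.132]
(402, 322) [ 0.413 -0.174  0.135]
(330, 320) [ 0.415 -0.011  0.042]
```

carry_out --series '[[[0,0,0.168,0,0,0,-0.1],[0,0,0.168,0,0,0,-0.1],[0,0,0.168,0,0,0,-0.1],[0,0,0,-27,54,0,-0.1],[0,0,0,-27,54,0,-0.1],[0,0,0,-27,54,0,-0.1],[0,0,0,-27,54,0,-0.1],[0,0,0,-27,54,0,-0.1],[0,0,0,-27,54,0,-0.1],[0,0,0,-27,54,0,-0.1]]]' --force 30

```text
time_s: 1.35
eef_pos: [0.4981, -0.2493, 0.2435]
ee_rot: [0.038, 0.999, 0.0, -0.0]
wrist_force: [0.8, -0.5, 0.8]
finger_gap: 0.0485
finger_force: 0.0
```

```bash
cat >> h.py <<'E'
def rel(t,yaw):
    "yaw: wanted world angle (deg) of tool y; prints turn about tool z, then shift in tool axes after the turn (mm)"
    s=state();r=R.from_quat(s['ee_rot']);M=r.as_matrix();y=np.degrees(np.arctan2(M[1,1],M[0,1]))
    a=np.radians(yaw);N=np.array([[-np.sin(a),np.cos(a),0],[np.cos(a),np.sin(a),0],[0,0,-1]]).T
    tilt=r.inv().apply([0,0,-1]);
    print('t',round(s['time_s'],2),'pos',s['eef_pos'].round(4),'yaw',y.round(2),'tilt',tilt.round(4),'gap',round(s['finger_gap'],4),'F',s['wrist_force'].round(1),'fin',round(s['finger_force'],1))
    print('turn',np.radians(y-yaw).round(4),'shift',(N.T@(np.array(t)-s['eef_pos'])*1000).round(1))
E
python3 -c "
from h import *
rel([.628,-.0305,.128],85.8)"
```

```text
t 1.35 pos [ 0.4981 -0.2493  0.2435] yaw 85.69 tilt [-1.e-04 -1.e-04  1.e+00] gap 0.0485 F [ 0.8 -0.5  0.8] fin 0.0
turn -0.0019 shift [-113.6  227.7  115.5]
```

carry_out --series '[[[0,0,0,-22.7,45.5,0,-0.1],[0,0,0,-22.7,45.5,0,-0.1],[0,0,0,-22.7,45.5,0,-0.1],[0,0,0,-22.7,45.5,0,-0.1],[0,0,0,-22.8,45.7,0,-0.1],[0,0,0,0,0,30,-0.1],[0,0,0,0,0,30,-0.1],[0,0,0,0,0,30,-0.1],[0,0,0,0,0,25,-0.1],[0,0,0,0,0,0,-0.1]]]'

```text
time_s: 2.6
eef_pos: [0.6263, -0.0329, 0.1262]
ee_rot: [0.038, 0.999, -0.001, -0.002]
wrist_force: [-0.1, -0.5, -0.7]
finger_gap: 0.0484
finger_force: 0.0
```

carry_out --series '[[[0,0,0,0,0,0,1],[0,0,0,0,0,0,1],[0,0,0,0,0,0,1],[0,0,0,0,0,0,1],[0,0,0,0,0,0,1],[0,0,0,0,0,0,1],[0,0,0,0,0,-10,1],[0,0,0,0,0,-10,1],[0,0,0,0,0,-20,1],[0,0,0,0,0,-20,1]]]'

```text
time_s: 3.85
eef_pos: [0.6278, -0.0327, 0.1897]
ee_rot: [0.038, 0.999, -0.0, 0.0]
wrist_force: [0.3, -0.4, -2.6]
finger_gap: 0.012
finger_force: 30.0
```

```bash
python3 -c "
from h import *
rel([.456,.3395,.29],67.6)"
```

```text
t 3.85 pos [ 0.6278 -0.0327  0.1897] yaw 85.69 tilt [1.e-04 0.e+00 1.e+00] gap 0.012 F [ 0.3 -0.4 -2.6] fin 30.0
turn 0.3157 shift [ 300.7  278.6 -100.3]
```

carry_out --series '[[[0,0,0,0,0,-34,1],[0,0,0,0,0,-34,1],[0,0,0,0,0,-33,1],[0,0,0.158,0,0,0,1],[0,0,0.158,0,0,0,1],[0,0,0,40,37,0,1],[0,0,0,40,37,0,1],[0,0,0,40,37,0,1],[0,0,0,40,37,0,1],[0,0,0,40,37,0,1]]]'

```text
time_s: 5.1
eef_pos: [0.5125, 0.216, 0.2904]
ee_rot: [0.194, 0.981, 0.0, 0.0]
wrist_force: [1.2, 0.2, -1.7]
finger_gap: 0.0115
finger_force: 30.0
```

carry_out --series '[[[0,0,0,35,32,0,1],[0,0,0,30,28,0,1],[0,0,0,25,25,0,1],[0,0,0,10,8.6,0,1],[0,0,0,0,0,0,1],[0,0,0,0,0,0,1],[0,0,0,0,0,0,1],[0,0,0,0,0,0,1],[0,0,0,0,0,0,1],[0,0,0,0,0,0,1]]]'

```text
time_s: 6.35
eef_pos: [0.4568, 0.3392, 0.2896]
ee_rot: [0.194, 0.981, 0.0, -0.0]
wrist_force: [0.1, 1.0, -1.5]
finger_gap: 0.0114
finger_force: 30.0
```

```bash
python3 - <<'E'
from h import *
rel([.456,.3395,.19],67.6)
for n in('top','scene'):
    I,W=cloud(n); cv2.imwrite(f'pics/{n}1.png',I);np.savez(f'{n}1.npz',i=I,w=W)
    X,Y,Z=W[...,0],W[...,1],W[...,2]
    # pin and fork
    m=(np.hypot(X-.63,Y+.033)<.05)&(Z>.077)&(Z<.09); P=W[m];print(n,'pin',len(P),np.nanmean(P,0).round(4),P[:,:2].min(0).round(4) if len(P) else 0,P[:,:2].max(0).round(4)if len(P) else 0)
    m=(np.hypot(X-.63,Y+.033)<.05)&(Z>.048)&(Z<.058); P=W[m]
    c,r=cv2.minEnclosingCircle(P[:,:2].astype(np.float32)*1000);print('post',len(P),c,r)
    m=(np.hypot(X-.407,Y+.0085)<.05)&(Z>.072)&(Z<.083);P=W[m];print('fork',cv2.minAreaRect(P[:,:2].astype(np.float32)*1000))
    # bar and cover walls (below grip) around the rail
    s=state()['eef_pos']
    m=(np.hypot(X-s[0],Y-s[1])<.07)&(Z>.17)&(Z<.28)&(I.max(-1)>110);P=W[m];print('cover pts',len(P),cv2.minAreaRect(P[:,:2].astype(np.float32)*1000),np.percentile(P[:,2],[1,99]).round(4) if len(P) else 0)
E
```

```text
t 6.35 pos [0.4568 0.3392 0.2896] yaw 67.58 tilt [-0. -0.  1.] gap 0.0114 F [ 0.1  1.  -1.5] fin 30.0
turn -0.0004 shift [ 0.9 -0.  99.6]
top pin 28 [ 0.6301 -0.0299  0.082 ] [ 0.6233 -0.036 ] [ 0.638  -0.0236]
post 83 (630.9790649414062, -30.04730224609375) 15.911364555358887
fork ((407.48614501953125, -9.266366958618164), (52.07297134399414, 12.756677627563477), 83.9879379272461)
cover pts 177 ((485.35491943359375, 326.4331970214844), (63.16353988647461, 16.867042541503906), 66.28142547607422) [0.1955 0.2654]
scene pin 43 [ 0.6315 -0.0287  0.081 ] [ 0.6233 -0.0349] [ 0.6374 -0.0212]
post 124 (630.1847534179688, -28.159610748291016) 16.52335548400879
fork ((406.49432373046875, -7.4001312255859375), (53.610572814941406, 15.099488258361816), 83.13241577148438)
cover pts 896 ((456.52099609375, 339.6200866699219), (63.50490951538086, 80.12117767333984), 68.31360626220703) [0.1744 0.2786]
```

View pics/scene1.png

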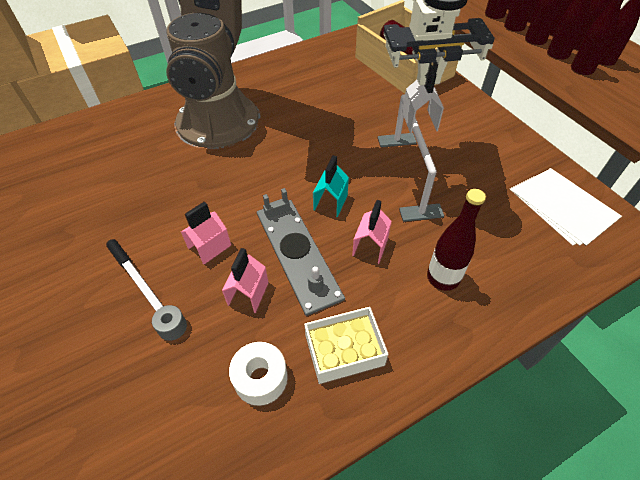

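The scene view shows the pin bare at (315,275) and the cover held upright, centred over the rail bar at about (423,105). I'm lowering it now.

carry_out --series '[[[0,0,0,0,0,25,1],[0,0,0,0,0,25,1],[0,0,0,0,0,25,1],[0,0,0,0,0,15,1],[0,0,0,0,0,10,1],[0,0,0,0,0,7,1],[0,0,0,0,0,4,1],[0,0,0,0,0,1,1],[0,0,0,0,0,0,1],[0,0,0,0,0,0,1]]]'

```text
time_s: 7.7
eef_pos: [0.4572, 0.3398, 0.1791]
ee_rot: [0.194, 0.981, 0.001, 0.001]
wrist_force: [-2.2, -0.5, 6.0]
finger_gap: 0.012
finger_force: 30.0
```

```bash
python3 - <<'E'
from h import *
rel([.456,.3395,.29],67.6)
I,W=cloud('scene'); cv2.imwrite('pics/s2.png',cv2.resize(I[30:230,330:530],(600,600)))
E
```

```text
t 7.7 pos [0.4572 0.3398 0.1791] yaw 67.61 tilt [ 8.0e-04 -1.9e-03  1.0e+00] gap 0.012 F [-2.2 -0.5  6. ] fin 30.0
turn 0.0001 shift [   1.    -0.7 -110.9]
```

View pics/s2.png

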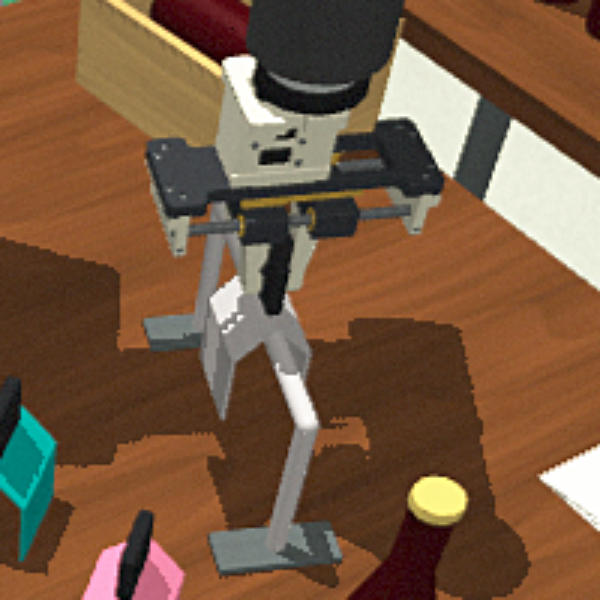

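The crop shows the cover seated astride the bar, with the bar under the ridge at (290,380) and a wall down each side. The upward wrist force agrees, so I'm letting go.

carry_out --series '[[[0,0,0,0,0,0,0.5],[0,0,0,0,0,0,0.2],[0,0,0,0,0,0,-0.1],[0,0,0,0,0,0,-0.1],[0,0,0,0,0,0,-0.1],[0,0,0,0,0,0,-0.1],[0,0,0,0,0,-15,-0.1],[0,0,0,0,0,-30,-0.1],[0,0,0,0,0,-45,-0.1],[0,0,0,0,0,-50,-0.1]]]'

```text
time_s: 9.0
eef_pos: [0.4566, 0.339, 0.3198]
ee_rot: [0.194, 0.981, -0.0, 0.0]
wrist_force: [-0.2, 2.2, 0.1]
finger_gap: 0.0482
finger_force: 0.0
```

```bash
python3 - <<'E'
from h import *
rel([.514,-.3316,.32],101)
for n in('top','scene'):
    I,W=cloud(n)
    X,Y,Z=W[...,0],W[...,1],W[...,2]; B=I.max(-1)
    m=(np.hypot(X-.456,Y-.34)<.09)&(Z>.165)&(Z<.2)&(B<70);P=W[m]
    print(n,'grip',len(P),cv2.minAreaRect(P[:,:2].astype(np.float32)*1000) if len(P) else 0,np.percentile(P[:,2],98) if len(P) else 0)
    m=(Z>.038)&(Z<.047)&(np.hypot(X-.563,Y+.322)<.045);P=W[m]
    print('hub',cv2.minEnclosingCircle(P[:,:2].astype(np.float32)*1000),np.median(P[:,2]))
    m=(Z>.034)&(Z<.046)&(X>.41)&(X<.525)&(Y<-.29)&(Y>-.4)&(B>100);P=W[m]
    print('bar',len(P),cv2.minAreaRect(P[:,:2].astype(np.float32)*1000))
    m=(Z>.034)&(Z<.06)&(X>.3)&(X<.42)&(Y<-.3)&(Y>-.42)&(B<90);P=W[m]
    print('handle',len(P),cv2.minAreaRect(P[:,:2].astype(np.float32)*1000))
E
```

```text
t 9.0 pos [0.4566 0.339  0.3198] yaw 67.59 tilt [2.e-04 0.e+00 1.e+00] gap 0.0482 F [-0.2  2.2  0.1] fin 0.0
turn -0.5831 shift [ 7.160e+01 -6.692e+02 -2.000e-01]
top grip 34 ((475.2987365722656, 328.3276672363281), (9.095877647399902, 8.32558536529541), 6.816148281097412) 0.19825064574344747
hub ((554.813232421875, -323.3823547363281), 36.5407600402832) 0.042299739158761174
bar 324 ((467.4315185546875, -342.3352966308594), (119.63212585449219, 18.409366607666016), 11.333171844482422)
handle 270 ((354.3822021484375, -363.6348571777344), (72.38232421875, 22.364627838134766), 11.398954391479492)
scene grip 208 ((458.6152648925781, 337.96380615234375), (12.537931442260742, 50.571044921875), 69.68498992919922) 0.1988135883344868
hub ((555.1587524414062, -321.38201904296875), 37.038063049316406) 0.04224935212249555
bar 390 ((467.5244140625, -339.9909362792969), (118.69489288330078, 15.9078369140625), 11.414300918579102)
handle 304 ((355.2642517089844, -362.6922912597656), (75.5518798828125, 23.044706344604492), 11.421080589294434)
```

carry_out --series '[[[0,0,-0.147,0,0,0,-0.1],[0,0,-0.147,0,0,0,-0.1],[0,0,-0.147,0,0,0,-0.1],[0,0,-0.147,0,0,0,-0.1],[0,0,0,6,-58,0,-0.1],[0,0,0,6,-58,0,-0.1],[0,0,0,6,-58,0,-0.1],[0,0,0,6,-58,0,-0.1],[0,0,0,6,-58,0,-0.1],[0,0,0,6,-58,0,-0.1]]]'

```text
time_s: 10.35
eef_pos: [0.4894, -0.0108, 0.3189]
ee_rot: [-0.099, 0.995, 0.0, 0.001]
wrist_force: [0.6, 0.7, 0.3]
finger_gap: 0.0481
finger_force: 0.0
```

```bash
python3 -c "
from h import *
rel([.514,-.3318,.030],101.3)"
```

```text
t 10.35 pos [ 0.4894 -0.0108  0.3189] yaw 101.31 tilt [ 2.1e-03 -1.0e-04  1.0e+00] gap 0.0481 F [0.6 0.7 0.3] fin 0.0
turn 0.0001 shift [  38.8 -319.5  288.9]
```

carry_out --series '[[[0,0,0,6,-50,0,-0.1],[0,0,0,6,-50,0,-0.1],[0,0,0,6,-50,0,-0.1],[0,0,0,6,-50,0,-0.1],[0,0,0,6,-50,0,-0.1],[0,0,0,5,-45,0,-0.1],[0,0,0,3.8,-24.5,0,-0.1],[0,0,0,0,0,50,-0.1],[0,0,0,0,0,50,-0.1],[0,0,0,0,0,50,-0.1]]]'

```text
time_s: 11.6
eef_pos: [0.5141, -0.3303, 0.1672]
ee_rot: [-0.098, 0.995, -0.0, 0.001]
wrist_force: [0.9, -0.5, 0.2]
finger_gap: 0.0479
finger_force: 0.0
```

carry_out --series '[[[0,0,0,0,0,50,-0.1],[0,0,0,0,0,25,-0.1],[0,0,0,0,0,0,-0.1],[0,0,0,0,0,0,-0.1],[0,0,0,0,0,0,-0.1],[0,0,0,0,0,0,-0.1],[0,0,0,0,0,0,-0.1],[0,0,0,0,0,0,-0.1],[0,0,0,0,0,0,-0.1],[0,0,0,0,0,0,-0.1]]]'

```text
time_s: 12.85
eef_pos: [0.5139, -0.3299, 0.0925]
ee_rot: [-0.098, 0.995, 0.0, -0.0]
wrist_force: [1.0, -0.1, -0.3]
finger_gap: 0.0484
finger_force: 0.0
```

```bash
python3 -c "
from h import *
rel([.514,-.3318,.030],101.3)"
```

```text
t 12.85 pos [ 0.5139 -0.3299  0.0925] yaw 101.28 tilt [-1.e-04 -0.e+00  1.e+00] gap 0.0484 F [ 1.  -0.1 -0.3] fin 0.0
turn -0.0004 shift [ 0.3 -1.9 62.5]
```

carry_out --series '[[[0,0,0,0,-2,20,-0.1],[0,0,0,0,0,20,-0.1],[0,0,0,0,0,15,-0.1],[0,0,0,0,0,7,-0.1],[0,0,0,0,0,0,-0.1],[0,0,0,0,0,0,1],[0,0,0,0,0,0,1],[0,0,0,0,0,0,1],[0,0,0,0,0,0,1],[0,0,0,0,0,0,1]]]' --force 55

```text
time_s: 14.1
eef_pos: [0.5144, -0.3318, 0.0308]
ee_rot: [-0.098, 0.995, -0.0, 0.0]
wrist_force: [-0.6, 2.9, 3.4]
finger_gap: 0.0158
finger_force: 55.0
```

carry_out --series '[[[0,0,0,0,0,0,1],[0,0,0,0,0,0,1],[0,0,0,0,0,-5,1],[0,0,0,0,0,-10,1],[0,0,0,0,0,-15,1],[0,0,0,0,0,-15,1],[0,0,0,0,0,-10,1],[0,0,0,0,0,-5,1],[0,0,0,0,0,0,1],[0,0,0,0,0,0,1]]]'

```text
time_s: 15.35
eef_pos: [0.5139, -0.3317, 0.09]
ee_rot: [-0.098, 0.995, 0.0, -0.0]
wrist_force: [-0.9, -0.6, -8.8]
finger_gap: 0.0154
finger_force: 55.0
```

```bash
cat > lev.py <<'E'
from h import *
def lever(n):
    I,W=cloud(n);cv2.imwrite(f'pics/lev_{n}_{state()["time_s"]:.1f}.png',I)
    s=state();e=s['eef_pos'];M=R.from_quat(s['ee_rot']).as_matrix()
    L=(W-e)@M; x,y,z=-L[...,0]*-1,L[...,1],L[...,2]
    B=I.max(-1)
    # lever frame approx: tool x points to handle (world x angle yaw+90); use tool coords
    for nm,a,b in(('hub(-x)',-.09,-.02),('handle(+x)',.1,.25)):
        m=(x>a)&(x<b)&(abs(y)<.045)&(z>-.035)&(z<.06);P=L[m]*1000
        if len(P)<5: print(n,nm,len(P));continue
        top=np.percentile(P[:,2],3); T=P[P[:,2]<top+6]
        print(n,nm,len(P),'rect',np.round(cv2.minAreaRect(T[:,:2].astype(np.float32))[0],1),np.round(cv2.minAreaRect(T[:,:2].astype(np.float32))[1],1),'z top',top.round(1),'med',np.median(T,0).round(1))
E
python3 -c "
from lev import *
rel([.514,-.3318,.030],101.3)
lever('scene');lever('top')"; ls pics
```

```text
t 15.35 pos [ 0.5139 -0.3317  0.09  ] yaw 101.27 tilt [-7.e-04 -6.e-04  1.e+00] gap 0.0154 F [-0.9 -0.6 -8.8] fin 55.0
turn -0.0006 shift [-0.1 -0.1 60. ]
scene hub(-x) 1040 rect [-49.4   1.1] [56.7 56.5] z top -13.8 med [-51.1   0.7 -11.7]
scene handle(+x) 0
top hub(-x) 0
top handle(+x) 443 rect [149.6  -0.4] [97.7 20.4] z top -15.9 med [ 1.555e+02 -1.000e-01 -1.230e+01]
lev_scene_15.4.png
lev_top_15.4.png
s2.png
scene0.png
scene1.png
top0.png
top1.png
```

The lever hangs level and is held at its balance point: the hub is 49 mm from the TCP, and its top is at the height expected. Next I raise it above the look-alikes.

carry_out --series '[[[0,0,0,0,0,-15,1],[0,0,0,0,0,-30,1],[0,0,0,0,0,-40,1],[0,0,0,0,0,-40,1],[0,0,0,0,0,-25,1],[0,0,0,0,0,-10,1],[0,0,0.07,0,0,0,1],[0,0,0.08,0,0,0,1],[0,0,0.08,0,0,0,1],[0,0,0.061,0,0,0,1]]]'

```text
time_s: 16.7
eef_pos: [0.5138, -0.3316, 0.2496]
ee_rot: [0.048, 0.999, 0.0, -0.001]
wrist_force: [1.4, 0.4, -8.7]
finger_gap: 0.0157
finger_force: 55.0
```

```bash
python3 -c "
from lev import *
rel([.5813,-.0249,.148],84.6)"
```

```text
t 16.7 pos [ 0.5138 -0.3316  0.2496] yaw 84.46 tilt [-1.7e-03 -7.0e-04  1.0e+00] gap 0.0157 F [ 1.4  0.4 -8.7] fin 55.0
turn -0.0024 shift [-38.4 311.7 101.6]
```

carry_out --series '[[[0,0,0,-2,15,0,1],[0,0,0,-4,30,0,1],[0,0,0,-5,40,0,1],[0,0,0,-5,45,0,1],[0,0,0,-5,45,0,1],[0,0,0,-5,45,0,1],[0,0,0,-5,40,0,1],[0,0,0,-4,30,0,1],[0,0,0,-3,15,0,1],[0,0,0,0,7,0,1]]]'

```text
time_s: 17.95
eef_pos: [0.5814, -0.0239, 0.2502]
ee_rot: [0.046, 0.999, -0.0, -0.0]
wrist_force: [-0.1, -0.7, -8.7]
finger_gap: 0.0158
finger_force: 55.0
```

carry_out --series '[[[0,0,0,0,0,10,1],[0,0,0,0,0,15,1],[0,0,0,0,0,15,1],[0,0,0,0,0,15,1],[0,0,0,0,0,15,1],[0,0,0,0,0,15,1],[0,0,0,0,0,10,1],[0,0,0,0,0,6,1],[0,0,0,0,0,0,1],[0,0,0,0,0,0,1]]]'

```text
time_s: 19.2
eef_pos: [0.5819, -0.0248, 0.1501]
ee_rot: [0.047, 0.999, 0.0, 0.001]
wrist_force: [0.6, 1.0, -8.3]
finger_gap: 0.0151
finger_force: 55.0
```

```bash
python3 -c "
from lev import *
rel([.5813,-.0249,.148],84.6)
lever('scene');lever('top')
I,W=cloud('scene');X,Y,Z=W[...,0],W[...,1],W[...,2]
m=(np.hypot(X-.63,Y+.03)<.05)&(Z>.154)&(Z<.166);P=W[m];print('hub top world',cv2.minEnclosingCircle(P[:,:2].astype(np.float32)*1000),np.median(P[:,2]))
m=(np.hypot(X-.456,Y-.34)<.09)&(Z>.165)&(Z<.21)&(I.max(-1)<70);P=W[m]
print('covergrip',len(P),cv2.minAreaRect(P[:,:2].astype(np.float32)*1000),np.percentile(P[:,2],98))
cv2.imwrite('pics/s3.png',I)"
```

```text
t 19.2 pos [ 0.5819 -0.0248  0.1501] yaw 84.61 tilt [ 1.e-03 -2.e-04  1.e+00] gap 0.0151 F [ 0.6  1.  -8.3] fin 55.0
turn 0.0002 shift [ 0.6 -0.2  2.1]
scene hub(-x) 978 rect [-49.5   0.6] [56.  56.3] z top -13.6 med [-50.9   0.1 -11.6]
scene handle(+x) 55 rect [188.3  -3.8] [26.2 14.1] z top -14.9 med [191.2  -2.9 -12.9]
top hub(-x) 0
top handle(+x) 438 rect [150.2  -1.3] [98.  19.7] z top -15.5 med [157.6  -0.8 -12. ]
hub top world ((620.786376953125, -26.27752113342285), 40.23386001586914) 0.16159333161447617
covergrip 207 ((458.5595703125, 338.4284973144531), (12.297618865966797, 49.8587532043457), 69.5201187133789) 0.19884308642056173
```

View pics/s3.png

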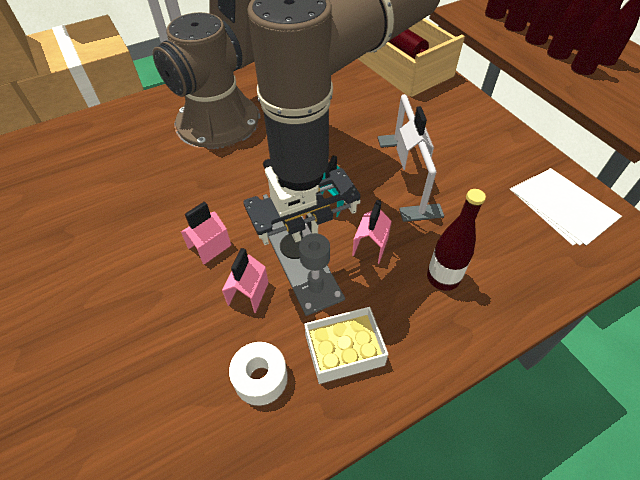

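The view shows the hub at (315,248), straight above the pin at (316,280), and the cover still hanging on the bar at (418,135). The bore is about 37 mm above the pin, and the lever is level and lined up with the stand.

```bash
python3 -c "
from plant import *
print(hand_in())"
```

```text
the job is handed in; nothing more can be done
None
```

I've handed the job in (no verdict was returned): the cover hangs astride the rail bar, let go, and the lever is held level over the stand, bore about 37 mm above the pin and handle toward the fork.

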